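# Latch the source chamber's cover

## Task

Close the source chamber with its draw latch: tip the claw over onto the keeper on the end cover and press it down by feel, gently (no more than about 15 N), until it has dropped behind the keeper; then swing the lever back and down over centre until it lies fully home and the cover is held tight on its seal. Leave the other things on the bench where they are.

Things in the scene. Friction and masses are not known exactly. Their poses are not given: they have to be found in the camera images.
- chamber: Grey metal source chamber fixed to the bench, 145 mm long, 130 wide, 100 tall, with an end cover and a steel draw latch on top. Origin: on the bench directly below the lever's pivot; x points along the latch from the pivot towards the cover, y across, z up; the grey block spans x = -100 to +45 mm. A black rubber seal sits on its cover end.
- pivot (a point): Axis of the latch lever (it runs along the chamber's y), 114 mm above the bench, on the chamber's middle plane.
- handle_end (a point): Free end of the lever's handle, a steel strip 14 mm wide, 5 mm thick; its middle line runs straight from the pivot to this point, 80 mm away. Open, it stands nearly upright; shut, it lies level along the chamber's top, pointing away from the cover.
- lever (a joint): Turn of the lever (rad): 0 = fully open, handle leaning 13 deg from upright towards the cover; starts at 0 to 0.12; grows as the handle swings up and back, away from the cover, to 1.80 = fully down, home. Stays where left. With the claw hooked the seal loads it from about 0.8 on (3 to 8 N at the handle's end); past about 1.6 (over centre) the load snaps it home.
- cover: Aluminium end cover, 27 mm thick, 130 wide, standing ajar on rods at the chamber's +x end; it slides along the chamber's x only, with about 3 N friction and 27 mm travel. Origin on the bench under the middle of its thickness. The keeper, a steel hook 18 mm wide, stands on the middle of its top edge. Above the claw's tooth is a finger tab, 20 mm by 31 mm, centred 97 mm from the claw's hinge: press it down there.
- cover_top (a point): Middle of the cover's top edge, 93 mm above the bench. Its x in the chamber's frame is 86.5 to 88.5 mm at the start, about 70 mm where the cover meets the seal, and about 65.5 mm when latched.
- amber_bottle: bystander: brown glass bottle with black cap, 86 mm across, 190 mm tall; origin under its middle
- clear_bottle: bystander: clear bottle with blue cap, 70 mm across, 150 mm tall; origin under its middle
- small_jar: bystander: small brown jar with white cap, 48 mm across, 50 mm tall, standing beside the chamber; origin under its middle
- spanner: bystander: steel spanner, 150 mm long, lying beside the chamber
- beaker: bystander: glass beaker, 66 mm across, 80 mm tall; origin under its middle
- vial_rack: bystander: vial rack, 75 x 120 x 30 mm; origin under its middle
- keeper_place (a point): Nominal place of the keeper's lip. Real lip: up to 8 mm higher or lower, unmeasured. The fallen claw's tooth (round, radius 3.5 mm) rests on a ramp that rises 10 mm over 8 mm from the lip towards the lever. Pressed with 6 to 13 N the tooth slides out, shifting cover and lever some mm, drops behind the lip and bottoms hard. The tab then lies 7 to 16 mm lower than before, its top 8 to 13 mm above the lip.
- claw_hinge (a point): Hinge of the claw on the lever, 20 mm from the pivot, 8 deg further round than the handle (so above the pivot when open). The claw: a steel frame 31 mm wide, 107 mm long, of two side bars with a tooth at the end, 88 mm from this hinge. It starts folded back, standing up, leaning 5 to 17 deg away from the cover; pushed 30 deg or so past upright towards the cover, it falls onto the keeper by itself.

How it is judged:
By the outcome, as a careful person would: the job done as asked, in the order asked, and still so for the second after the job is handed in, with the robot touching nothing.
It also fails if it takes over 48 s, if anything falls off the work surface, if the arm or the gripper's body presses on something with over 40 N, if the wrist force passes 120 N, or if a joint passes its speed limit or range.

## Robot

A 6-joint arm with a two-finger parallel gripper is mounted at the origin on the work surface. World frame = base frame: x ahead of the robot, y to its left, z up, the work surface at z = 0. Lengths are in m, angles in rad, forces in N, time in s.
With the tool pointing down it reaches from about 0.3 to 0.825 m from the base axis. Payload 5.4 kg.
Tool frame: the origin (TCP) lies at the very end of the fingers, on their centre line; the grasp point (between the pads) lies 19 mm behind it; z points along the fingers, y is the line along which they close (so a half turn about z gives the same grasp; the last joint's range is limited). The gripper opens to 92 mm and grips with 3 to 60 N. Pads are 20 mm wide; open, the fingers measure 128 mm over their backs; the gripper's body (75 mm by 189 mm) begins 69 mm behind the grasp point.
Start: joints at [-0.21, 0.158, 1.597, -0, 1.386, -0.21], TCP at [0.575, -0, 0.189] pointing down, gripper open.
Joint ranges: [-2.91, 2.91], [-0.94, 2.29], [0.18, 2.7], [-1.29, 4.43], [0.17, 2.64], [-3, 3]. Speed limits (rad/s): [2.57, 2.57, 3.14, 3.14, 3.14, 3.14].

## Interface

Orientations are given as a rotation vector (axis times angle).
In Python, from workcell import bot gives the robot as it stands. Calls block until the motion is done:
- bot.goto(position, orientation): joint-space move of the TCP to a pose.
- bot.line_to(position, rot=None, max_speed=0.15): straight line of the TCP; rot=None keeps the orientation; max_speed is the mean speed in m/s.
- bot.set_joints(angles): joint-space move.
- bot.set_gripper(opening, newtons=None): opening from 0.0 (shut) to 1.0 (fully open); newtons is the grip in N (None keeps the last); returns when the fingers have stopped.
- bot.hold(seconds).
- bot.inverse_kinematics(position, orientation): joint angles nearest the present ones, or None.
- bot.read_camera(name): name is "scene" or "side" or "wrist"; returns a dict with "pixels" (480x640x3 uint8, blue, green, red), "fx", "fy", "cx", "cy" (pixels), "R" (3x3) and "t" (3): a world point X has camera coordinates R X + t. Camera axes: x right, y down, z forward; pixel columns grow to the right and rows downward; lengths in m; the calibration is good to about 2 mm. A picture is of the moment at which its call begins. There is no depth.
A pose or a line that the arm cannot do raises bot.MotionError and nothing moves.
- bot.job_done(): hands the job in; it is judged then, once.
Readings, each from a call of its own:
- bot.current_clock(): time.
- bot.current_joints(): joint angles.
- bot.current_joint_vel(): joint speeds.
- bot.current_effort(): joint torques, N m.
- bot.current_ee_pos(): TCP position.
- bot.current_tool_rot(): TCP orientation.
- bot.current_contact_force(): force on the tool from outside, world axes, zero at the start.
- bot.current_ft_torque(): the same for the moment, N m.
- bot.current_opening(): opening from 0.0 (shut) to 1.0 (fully open).
- bot.current_grip_force(): force on a finger pad.
Only numpy, scipy, OpenCV 4.12 (cv2) and the standard library are available. Lean on these libraries where they do the work, as an engineer would, in place of code of your own. Each camera call takes 0.05 s, during which the arm holds its last target. There are 200 camera calls.

## Working session

There is one attempt and no reset: what is moved stays moved. The work goes in short steps, each a Python script; the robot and the scene stay as the last script left them, time stands still between calls to the robot, and variables do not carry over. Pictures are saved under pics/ and viewed, at most 10 in all, crops included, and the job is handed in when it is done.

```bash
ls && mkdir -p pics
python3 - <<'E'
from workcell import bot
import cv2
for n in ("scene","side","wrist"):
    c=bot.read_camera(n); cv2.imwrite(f"pics/{n}0.png",c["pixels"])
    print(n,c["fx"],c["cx"],c["cy"],(-c["R"].T@c["t"]).round(3),c["R"].round(3).tolist())
print(bot.current_clock(),bot.current_tool_rot())
E
```

```text
pics
scene 473.64658493440777 313.4908482321518 232.87184462179343 [ 1.308 -0.268  0.805] [[0.37, 0.929, -0.017], [0.598, -0.252, -0.761], [-0.711, 0.272, -0.649]]
side 477.05530021240105 318.19059201902024 232.25598993362186 [0.468 0.769 0.952] [[-0.997, -0.075, -0.005], [-0.051, 0.721, -0.691], [0.055, -0.689, -0.723]]
wrist 333.7142412551802 321.0574565014407 236.01222689226648 [0.574 0.073 0.384] [[1.0, 0.0, -0.001], [0.001, -0.967, 0.255], [-0.001, -0.255, -0.967]]
0.15 [-2.22062149e+00 -2.22061755e+00  1.17339590e-03]
```

View pics/scene0.png

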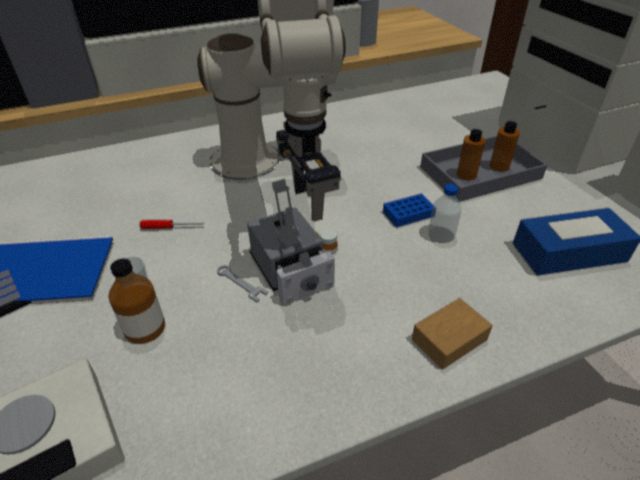

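View pics/side0.png

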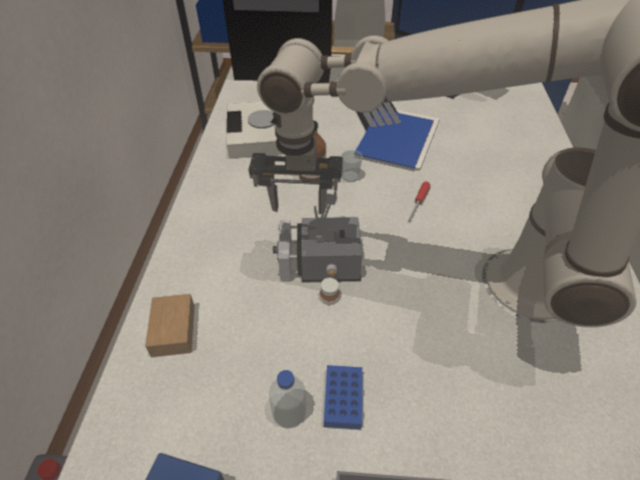

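The scene view shows the chamber at about (290,250), with the claw and lever upright at (283,190). In the side view it sits at about (325,250). I'll zoom in on both.

Run:
```python
import cv2,numpy as np
a=cv2.imread("pics/scene0.png")[170:310,240:340]; b=cv2.imread("pics/side0.png")[190:310,260:380]
a=cv2.resize(a,None,fx=4,fy=4,interpolation=2); b=cv2.resize(b,None,fx=3.3,fy=4.667,interpolation=2)
im=np.hstack([a,b]); print(im.shape); cv2.imwrite("pics/c0.png",im)
```

```text
(560, 796, 3)
```

View pics/c0.png

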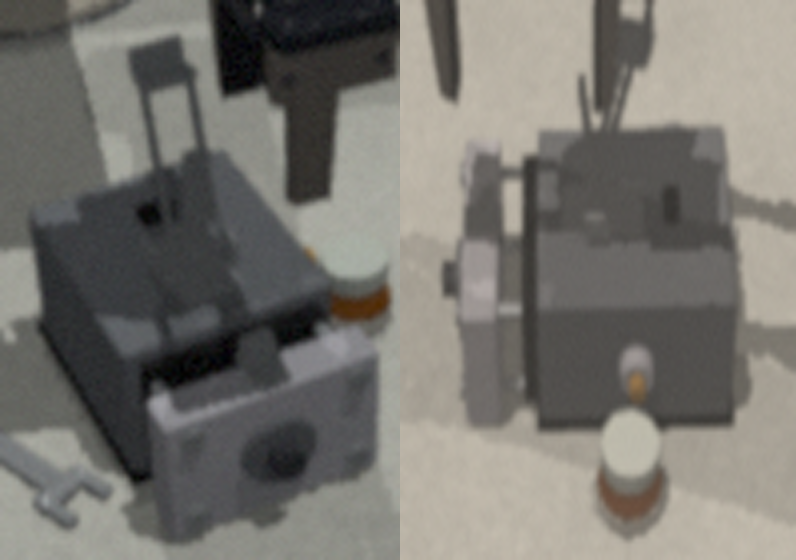

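View pics/wrist0.png

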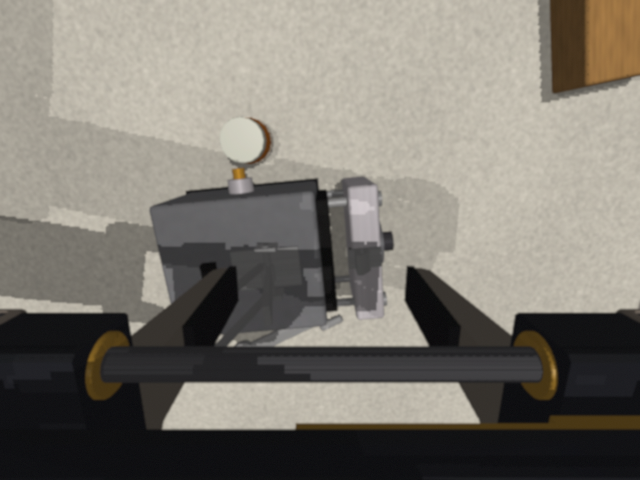

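The chamber sits almost along world x, yawed about +5°, centred near (0.56,-0.01), and the raised claw stands between the open fingers. I'll lift straight up first, then shift sideways for a clear view.

Run:
```python
from workcell import bot
import cv2,numpy as np,pickle
p=bot.current_ee_pos()
bot.line_to([p[0],p[1],0.36],max_speed=0.2)
bot.line_to([p[0],p[1]-0.13,0.36],max_speed=0.2)
d={n:bot.read_camera(n) for n in("scene","side","wrist")}
pickle.dump(d,open("v1.pkl","wb"))
print(bot.current_clock())
w=d["wrist"]["pixels"]; cv2.imwrite("pics/w1.png",w)
a=d["scene"]["pixels"][170:310,240:340]; b=d["side"]["pixels"][190:310,260:380]
a=cv2.resize(a,None,fx=4,fy=4,interpolation=2); b=cv2.resize(b,None,fx=3.3,fy=4.667,interpolation=2)
cv2.imwrite("pics/c1.png",np.hstack([a,b]))
```

```text
2.1
```

View pics/w1.png

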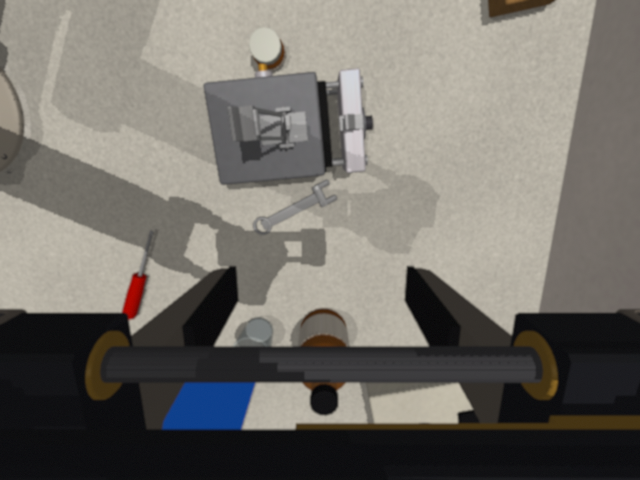

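View pics/c1.png

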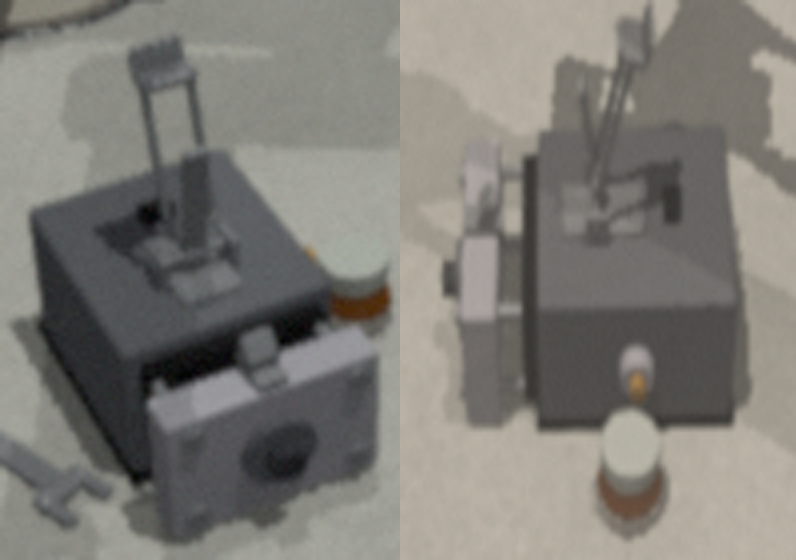

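The wrist view shows the block top's corners at about (205,85), (316,73), (326,178) and (221,184), and the cover top at x 340–366. In the crops, the claw's tab is at scene (280,186) / side (331,197), the handle end at scene (289,208) / side (315,208), and the keeper at scene (305,253) / side (285,232).

```bash
cat > h.py <<'E'
import numpy as np,cv2
def ray(c,uv):
    d=c["R"].T@np.array([(uv[0]-c["cx"])/c["fx"],(uv[1]-c["cy"])/c["fy"],1.]); return -c["R"].T@c["t"],d/np.linalg.norm(d)
def onz(c,uv,z):
    o,d=ray(c,uv); return o+d*(z-o[2])/d[2]
def tri(*cu):
    A=0;b=0
    for c,u in cu:
        o,d=ray(c,u);P=np.eye(3)-np.outer(d,d);A=A+P;b=b+P@o
    return np.linalg.solve(A,b)
E
python3 - <<'E'
import pickle,numpy as np,cv2
from h import *
d=pickle.load(open("v1.pkl","rb"));w=d["wrist"];im=w["pixels"]
sub=im[55:200,190:332]; hsv=cv2.cvtColor(sub,cv2.COLOR_BGR2HSV); print("top hsv",hsv[40,40],hsv[110,90],"seal",hsv[60,133])
g=sub.mean(2); m=((g<112)&(g>60)).astype(np.uint8)
m=cv2.morphologyEx(m,cv2.MORPH_OPEN,np.ones((5,5)))
cs=max(cv2.findContours(m,0,2)[0],key=cv2.contourArea)
q=cv2.boxPoints(cv2.minAreaRect(cs))+[190,55]; print("rect",q.round(1).tolist())
for nm,q in(("rect",q),("hand",np.array([[205,85],[316,73],[326,178],[221,184]]))):
    P=np.array([onz(w,p,.1) for p in q]);print(nm,P.round(4)[:,:2].tolist(),P.mean(0).round(4),[np.linalg.norm(P[i]-P[i-1]).round(4) for i in range(4)])
sub=im[60:180,330:375];m=(sub.mean(2)>150).astype(np.uint8)
hs=cv2.cvtColor(sub,cv2.COLOR_BGR2HSV); print(hs[30,20],hs[95,28],hs[5,40])
P=np.array([onz(w,p,.093) for p in [[340,71],[358,69],[366,170],[347,171]]]);print("cover",P.round(4)[:,:2].tolist(),P.mean(0))
s,e=d["scene"],d["side"]
print("tab",tri((s,(280,186)),(e,(330.6,198))))
print("hend",tri((s,(288.7,207.5)),(e,(315.5,208))))
print("keep",tri((s,(305,254)),(e,(284.8,233))), tri((s,(305,254)),(w,(349,122))))
E
```

```text
top hsv [150   2 116] [150   3 101] seal [45 20 26]
rect [[204.7, 92.0], [319.7, 86.0], [324.8, 182.5], [209.8, 188.5]]
rect [[0.4261, 0.0123], [0.5719, 0.0197], [0.5789, -0.1011], [0.4225, -0.1095]] [ 0.4998 -0.0446  0.1   ] [np.float64(0.1219), np.float64(0.1459), np.float64(0.121), np.float64(0.1566)]
hand [[0.4273, 0.0205], [0.5672, 0.0347], [0.5804, -0.0951], [0.4382, -0.1034]] [ 0.5033 -0.0358  0.1   ] [np.float64(0.1244), np.float64(0.1406), np.float64(0.1304), np.float64(0.1425)]
[110   4 213] [171   9 188] [ 21  24 181]
cover [[0.5975, 0.0385], [0.6203, 0.0409], [0.635, -0.0848], [0.6091, -0.0862]] [ 0.61546009 -0.0228973   0.093     ]
tab [ 0.50296915 -0.03372338  0.22523232]
hend [ 0.53857187 -0.02998267  0.19311113]
keep [ 0.61166436 -0.02119862  0.11559208] [ 0.60897255 -0.02299985  0.1148184 ]
```

Measurements agree: yaw ≈5.8°, pivot ≈(0.5295,-0.0324), lever ≈0.11 and claw leaning back ≈16°. Next I tip the claw with closed fingers, passing above the handle end.

```bash
cat >> h.py <<'E'
from workcell import bot
YAW=np.deg2rad(5.8);PIV=np.array([.5295,-.0324]);U=np.array([np.cos(YAW),np.sin(YAW)]);V=np.array([-U[1],U[0]])
ROT=np.pi*np.array([np.cos(YAW/2),np.sin(YAW/2),0])
def P(x,z,y=0): return np.append(PIV+x*1e-3*U+y*1e-3*V,z*1e-3)
def C(p): q=np.asarray(p)[:2]-PIV; return np.array([q@U,q@V,p[2]])*1e3
def F(): f=np.array(bot.current_contact_force()); return np.array([f[:2]@U,f[:2]@V,f[2]])
E
python3 - <<'E'
from h import *
import pickle
bot.set_gripper(0.0,10)
bot.goto(P(-75,320),ROT); print(bot.current_joints(),bot.current_clock(),F())
bot.line_to(P(-65,204))
print(C(bot.current_ee_pos()),F())
for x in range(-45,51,10):
    bot.line_to(P(x,204),max_speed=.08); print(x,F().round(1))
bot.line_to(P(40,204)); bot.line_to(P(-10,300),max_speed=.25)
d={n:bot.read_camera(n) for n in("scene","side","wrist")};pickle.dump(d,open("v2.pkl","wb"))
print(bot.current_clock())
a=d["scene"]["pixels"][170:310,240:340]; b=d["side"]["pixels"][190:310,260:380]
a=cv2.resize(a,None,fx=3,fy=3,interpolation=2); b=cv2.resize(b,None,fx=3.5,fy=3.5,interpolation=2)
cv2.imwrite("pics/c2.png",np.hstack([a,b]))
E
```

```text
[-3.53504626e-01 -2.10312486e-01  1.70405318e+00 -3.64329823e-05
  1.64738890e+00  1.11542002e+00] 4.8167 [ 0.27375348  0.14078251 -1.10800547]
[-64.38722849  -0.31258167 204.99266355] [ 0.47217744 -0.21265906  1.11899107]
-45 [-0.3  0.7 -0. ]
-35 [-0.5  1.1 -0.3]
-25 [-0.  -1.1 -0.6]
-15 [0.5 0.8 0.1]
-5 [-0.5 -0.5  0.3]
5 [-0.2 -0.6 -0.5]
15 [-0.7 -0.1  0.7]
25 [ 0.5 -0.1 -0.9]
35 [ 0.5 -0.  -0.8]
45 [-0.8 -0.1 -0.5]
9.6
```

View pics/c2.png

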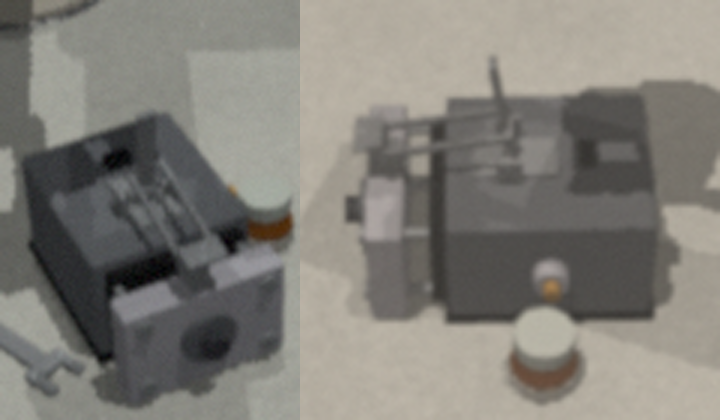

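The claw has fallen onto the keeper, with its tab at about scene (308,253) / side (279,229). The handle is still upright. Next I press down by feel in small steps.

Run:
```python
from h import *
import pickle
d=pickle.load(open("v2.pkl","rb"))
t=C(tri((d["scene"],(308.3,253.3)),(d["side"],(279.4,228.6))));print("tab",t)
x=float(np.clip(t[0],93,98))
bot.line_to(P(x,190),max_speed=.25); bot.line_to(P(x,t[2]+14),max_speed=.1); bot.hold(.15)
f0=np.mean([F() for _ in range(5)],0);print("f0",f0,bot.current_clock())
z=t[2]+14; log=[];zc=None;t0=bot.current_clock()
while z>100:
    z-=.6; bot.line_to(P(x,z),max_speed=.02); 
    f=np.median([F()-f0 for _ in range(5)],0); log.append((round(z,1),round(C(bot.current_ee_pos())[2],1),f[0].round(1),f[2].round(1)))
    if zc is None and f[2]>3: zc=z
    if f[2]>12.3: break
print(zc,bot.current_clock(),(bot.current_clock()-t0)/len(log)); [print(*l) for l in log]
```

```text
tab [ 96.1802753    2.87630086 129.74835224]
f0 [0.03040505 0.29317885 0.0659429 ] 11.125
105.94835223579338 29.375 0.25
143.1 143.4 0.6 -1.1
142.5 142.4 0.0 0.4
141.9 141.9 -0.2 -0.4
141.3 141.3 0.1 0.3
140.7 140.7 -1.2 0.2
140.1 140.1 -0.1 -0.4
139.5 139.5 0.3 0.5
138.9 138.9 0.0 1.1
138.3 138.3 0.1 -0.5
137.7 137.7 -0.8 -0.2
137.1 137.1 0.5 0.4
136.5 136.5 -0.3 0.1
135.9 135.9 -0.3 0.1
135.3 135.3 -0.3 0.4
134.7 134.7 0.3 0.1
134.1 134.1 0.7 -0.7
133.5 133.5 -0.1 0.6
132.9 132.9 -0.7 0.4
132.3 132.3 -0.5 -1.4
131.7 131.7 -0.1 -0.1
131.1 131.1 -0.4 1.1
130.5 130.5 0.2 0.7
129.9 129.9 0.1 -0.6
129.3 129.3 0.1 0.1
128.7 128.7 0.1 1.1
128.1 128.1 -0.2 -0.5
127.5 127.5 -0.6 -1.1
126.9 126.9 -0.5 0.4
126.3 126.3 -0.4 -1.2
125.7 125.7 -0.4 0.5
125.1 125.1 -0.1 0.6
124.5 124.5 0.2 -0.3
123.9 123.9 -1.0 -0.2
123.3 123.3 -0.5 0.2
122.7 122.7 -0.2 0.7
122.1 122.1 -0.2 -0.1
121.5 121.5 -0.3 -0.2
120.9 120.9 0.8 0.4
120.3 120.3 -0.3 -0.0
119.7 119.7 -0.3 -0.9
119.1 119.1 -0.2 0.1
118.5 118.5 -0.6 -0.6
117.9 117.9 0.3 -0.4
117.3 117.3 -0.1 1.0
116.7 116.7 -0.4 -0.4
116.1 116.1 -0.0 -0.5
115.5 115.5 -0.9 -0.4
114.9 114.9 -1.0 0.4
114.3 114.3 -0.2 -0.5
113.7 113.7 -1.3 0.2
113.1 113.1 0.1 0.3
112.5 112.5 0.1 0.9
111.9 111.9 -0.4 -1.3
111.3 111.3 -0.3 -0.8
110.7 110.7 0.6 -0.8
110.1 110.1 -0.2 -0.6
109.5 109.5 0.8 0.5
108.9 108.9 0.9 -0.6
108.3 108.3 0.2 -0.2
107.7 107.7 0.2 -0.2
107.1 107.1 -0.6 -0.2
106.5 106.8 -0.3 1.6
105.9 106.5 -0.6 3.9
105.3 106.1 -0.4 5.8
104.7 105.7 0.3 5.2
104.1 105.4 0.0 6.4
103.5 105.0 0.3 7.3
102.9 104.6 0.4 6.3
102.3 104.0 1.5 7.5
101.7 103.5 0.2 7.7
101.1 102.9 -0.1 8.4
100.5 102.2 0.2 7.1
99.9 101.7 0.3 8.9
```

Contact came at z≈106, lower than the tab I triangulated at 130. I'll look before continuing.

Run:
```python
from h import *
import pickle
d={n:bot.read_camera(n) for n in("scene","side")};pickle.dump(d,open("v3.pkl","wb"))
print(bot.current_clock(),F(),C(bot.current_ee_pos()))
a=d["scene"]["pixels"][190:310,255:345]; b=d["side"]["pixels"][190:290,255:350]
a=cv2.resize(a,None,fx=4.2,fy=4.2,interpolation=2); b=cv2.resize(b,None,fx=4.2,fy=5.04,interpolation=2)
cv2.imwrite("pics/c3.png",np.hstack([a,b]))
```

```text
29.475 [-0.075201    0.16204434  8.07277235] [ 97.72470651  -0.17488874 101.74331448]
```

View pics/c3.png

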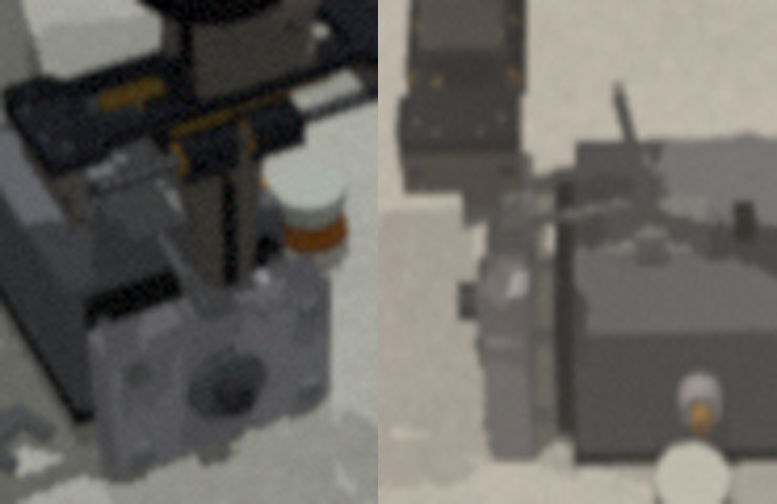

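Run:
```python
from h import *
import pickle
d3=pickle.load(open("v3.pkl","rb"));d2=pickle.load(open("v2.pkl","rb"))
def pr(c,p):
    q=c["R"]@p+c["t"];return np.array([c["cx"]+c["fx"]*q[0]/q[2],c["cy"]+c["fy"]*q[1]/q[2]])
for nm in("scene","side"):
    s=np.array([4.2,4.2]) if nm=="scene" else np.array([4.2,5.04]); o=np.array([255,190])
    for p in [(88,102,-18),(108,102,-18),(108,102,18),(88,102,18),(97,106,0),(97,130,0)]:
        q=pr(d3[nm],P(*p)); print(nm,p,q.round(1),((q-o)*s+([378,0] if nm=="side" else [0,0])).round())
w=d2["wrist"]; q=[pr(w,P(97,z,0)) for z in(106,130)];print(q,pr(w,P(0,134)),pr(w,P(88,93)))
im=w["pixels"]; u,v=map(int,q[0]); cr=im[max(0,v-70):v+80,max(0,u-80):u+80]; print(max(0,u-80),max(0,v-70))
cv2.imwrite("pics/w2.png",cv2.resize(cr,None,fx=4,fy=4,interpolation=2))
```

```text
scene (88, 102, -18) [298.1 263.7] [181. 310.]
scene (108, 102, -18) [302.3 269.6] [199. 334.]
scene (108, 102, 18) [317.5 263.9] [262. 310.]
scene (88, 102, 18) [313.1 258.2] [244. 286.]
scene (97, 106, 0) [307.5 262.2] [221. 303.]
scene (97, 130, 0) [307.2 253.9] [219. 268.]
side (88, 102, -18) [283.6 230.3] [498. 203.]
side (108, 102, -18) [275.6 230.5] [464. 204.]
side (108, 102, 18) [275.  241.2] [462. 258.]
side (88, 102, 18) [283.3 241. ] [497. 257.]
side (97, 106, 0) [279.7 234.6] [482. 225.]
side (97, 130, 0) [279.1 227.7] [479. 190.]
[array([322.76939422, 112.42757885]), array([322.84072844, 110.0866123 ])] [322.6838266  204.81038439] [322.72010669 121.9855466 ]
242 42
```

View pics/w2.png

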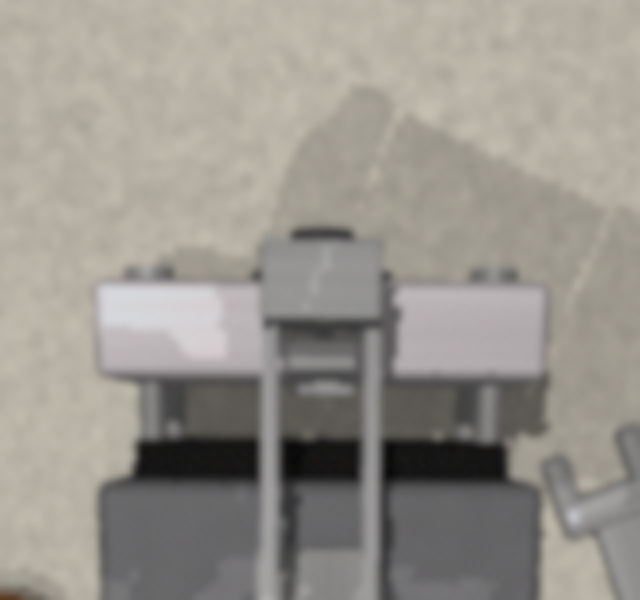

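The lateral aim is right: the tab is at (322,112) in the wrist image, under the fingers. The claw was still falling when I took the previous photo, so contact at about 106.5 is its real rest height. The 6–9 N plateau is the tooth sliding, so I keep pressing.

Run:
```python
from h import *
x=96.2;z=99.9;log=[]
while z>78:
    z-=.7; bot.line_to(P(x,z),max_speed=.03)
    f=np.median([F() for _ in range(5)],0); a=C(bot.current_ee_pos()); log.append((round(z,1),a[0].round(1),a[2].round(1),f[0].round(1),f[2].round(1)))
    if f[2]>12.4: break
print(bot.current_clock()); [print(*l) for l in log]
```

```text
32.475
99.2 97.6 100.8 -0.6 6.4
98.5 96.9 98.7 2.3 2.4
97.8 95.9 97.3 0.9 0.9
97.1 95.8 96.7 0.1 0.6
96.4 95.9 96.2 -0.6 0.8
95.7 95.9 95.5 -0.3 1.9
95.0 96.1 94.9 -1.5 1.8
94.3 96.2 94.4 -1.5 2.4
93.6 96.2 94.2 -3.4 4.7
92.9 96.3 94.0 -4.2 8.6
92.2 96.3 93.9 -5.4 9.7
91.5 96.4 93.8 -6.9 13.2
```

The force fell from 6.4 to 0.6 N and then bottomed hard at 94, about 12.5 mm below first contact. I back off and verify with one composite view.

Run:
```python
from h import *
import pickle
bot.line_to(P(96,150),max_speed=.15)
bot.line_to(P(40,215),max_speed=.25)
d={n:bot.read_camera(n) for n in("scene","side","wrist")};pickle.dump(d,open("v4.pkl","wb"))
print(bot.current_clock(),F())
def pr(c,p):
    q=c["R"]@p+c["t"];return np.array([c["cx"]+c["fx"]*q[0]/q[2],c["cy"]+c["fy"]*q[1]/q[2]])
u,v=pr(d["wrist"],P(92,100)).astype(int);print(u,v)
a=d["scene"]["pixels"][195:295,255:345]; b=d["side"]["pixels"][195:265,260:350]; w=d["wrist"]["pixels"][v-60:v+60,u-60:u+60]
a=cv2.resize(a,(360,400),interpolation=2); b=cv2.resize(b,(400,311),interpolation=2);w=cv2.resize(w,(400,280),interpolation=2)
im=np.zeros((600,765,3),np.uint8); im[:400,:360]=a; im[:311,365:]=b; im[315:595,365:]=w
cv2.imwrite("pics/c4.png",im)
```

```text
33.6583 [ 0.37864716 -0.67730367  0.25482248]
322 168
```

View pics/c4.png

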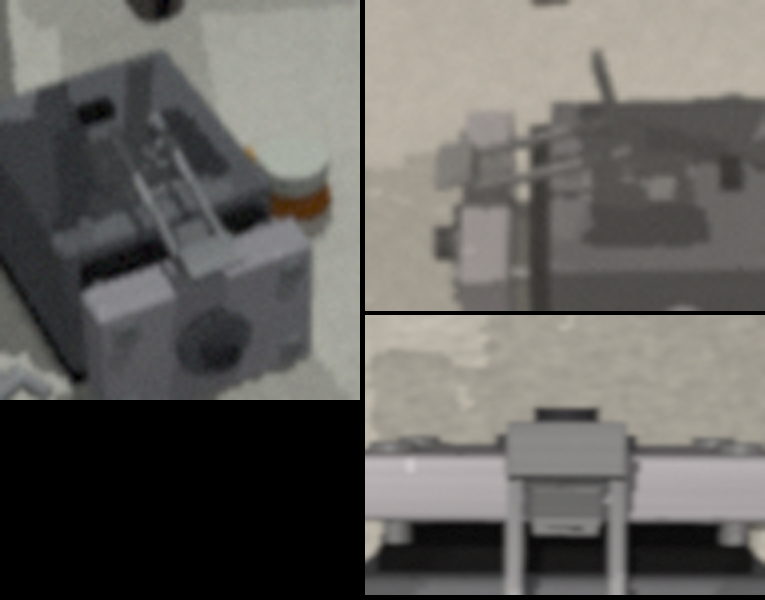

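The claw's tab now lies low over the keeper, at about scene (307,260) / side (280,232), and the handle has moved toward the cover. Image heights sit about 20 mm above the TCP heights both times, so the closed fingertips may end above the nominal TCP. I check that against the fingertip in the images.

Run:
```python
from h import *
import pickle
d=pickle.load(open("v4.pkl","rb"));s,e,w=d["scene"],d["side"],d["wrist"]
def pr(c,p):
    q=c["R"]@p+c["t"];return np.array([c["cx"]+c["fx"]*q[0]/q[2],c["cy"]+c["fy"]*q[1]/q[2]])
for z in(215,235):print(z,"scene",pr(s,P(40,z)),"side",pr(e,P(40,z)))
# dark finger lowest rows
for n,c,(u0,u1) in(("scene",s,(280,310)),("side",e,(285,320))):
    g=c["pixels"].mean(2); print(n); print(g[180:212:2,u0:u1:3].astype(int))
print("tab",C(tri((s,(307.5,259.5)),(e,(279.8,231.7)))),"hend",C(tri((e,(312.2,207.4)),(s,(293.5,224)))))
print("cover",C(onz(w,(322,169.3),.093)),C(onz(w,(322,195.9),.093)),"tab",C(onz(w,(322,153.9),.115)),C(onz(w,(322,177),.115)),bot.current_opening())
```

```text
215 scene [293.56469849 206.93521481] side [301.68253978 201.14278754]
235 scene [293.12596907 199.07417394] side [301.41604244 194.58289171]
scene
[[142  93  43  50  45  15  50  71 142 146]
 [140 109  45  49  43   5  48  71 140 143]
 [140 124  47  49  41   1  47  78 140 142]
 [141 133  45  46  43  13  44  87 139 143]
 [143 132  45  48  40  15  48  86 140 142]
 [141 141  53  49  46   1  45  94 136 140]
 [140 142  60  49  43  12  46 101 141 137]
 [143 142  79  49  44  10  45 110 138 137]
 [136 137 117  46  46  15  44 122 141 137]
 [139 142 135  66  45  17  75 137 138 152]
 [139 141 136 123  87 101 135 136 142 159]
 [138 138 135 139 133 139 140 136 139 159]
 [136 135 139 138 138 134 138 142 136 155]
 [138 142 140 139 137 134 139 139 140 160]
 [139 141 134 119  97  97 137 138 137 153]
 [133 117  95  82  69  89 118 141 138 155]]
side
[[ 78  73  72  72  73  74  74  73  74  73  71  67]
 [ 87  71  74  73  72  75  74  74  72  68  75  97]
 [ 94  65  72  74  74  75  73  76  72  66 108 166]
 [ 98  75  73  73  74  75  73  73  72  88 112 172]
 [116 109  98  99  81  74  75  93 124 131 134 172]
 [168 166 165 169 113  73  73 135 176 173 170 171]
 [170 173 171 172 114  72  74 132 173 173 173 171]
 [169 170 170 170 117  75  79 137 172 172 174 171]
 [169 170 172 169 156 138 151 170 170 173 170 173]
 [169 169 173 169 172 173 175 174 174 173 171 171]
 [167 170 171 174 171 171 171 172 173 172 172 172]
 [170 170 171 174 171 171 173 174 173 171 172 171]
 [172 170 173 172 170 170 173 172 174 172 170 172]
 [175 173 171 174 170 172 173 175 171 136 174 172]
 [173 174 171 172 171 169 174 172 170 101 174 176]
 [173 172 172 174 173 170 173 174 171  91 170 173]]
tab [ 96.85465093  -0.52038573 114.62120229] hend [ 25.8551887   -7.28522481 173.93817086]
cover [90.72670273  0.82324677 93.        ] [66.04096284  0.79391389 93.        ] tab [105.00029907   0.86150854 115.        ] [ 85.57835363   0.83843037 115.        ] 0.005332073477601275
```

This confirms it: the closed fingertips end about 18 mm above the nominal TCP, so the tab heights agree, and the cover has been drawn in to x≈78. Now I swing the lever along an arc that allows for this offset.

```bash
cat >> h.py <<'E'
DZ=18.
def arc(L,r=66,pen=1.5):
    p=L-np.deg2rad(13); n=2.5-pen
    return P(-r*np.sin(p)+n*np.cos(p)+10, 114+r*np.cos(p)+n*np.sin(p)-DZ)
E
python3 - <<'E'
from h import *
import pickle
bot.line_to(P(46,150),max_speed=.2)
ok=True
for L in np.arange(.1,1.81,.17):
    bot.line_to(arc(L),max_speed=.08); f=F(); print(L.round(2),C(bot.current_ee_pos()).round(1),f.round(1))
    if np.linalg.norm(f)>28: ok=False;break
z=C(arc(1.8))[2];x=C(arc(1.8))[0]
for k in range(8) if ok else []:
    f=F()[2]
    if f>14: break
    z-=1; bot.line_to(P(x,z),max_speed=.05); print("press",C(bot.current_ee_pos()).round(1),F().round(1))
print(bot.current_clock())
d={n:bot.read_camera(n) for n in("scene","side","wrist")};pickle.dump(d,open("v5.pkl","wb"))
E
```

```text
0.1 [ 19.8  -0.2 162.4] [-0.9 -0.2 -0.3]
0.27 [  8.1   0.  161.9] [ 0.2  0.7 -0.4]
0.44 [ -3.2   0.  160.5] [-0.2 -0.1 -0. ]
0.61 [-13.9  -0.  157.4] [-0.1  0.2 -0.3]
0.78 [-2.340e+01 -1.000e-01  1.531e+02] [0.5 0.7 1.3]
0.95 [-32.4  -0.3 146.7] [0.6 0.3 3.5]
1.12 [-40.6  -0.4 138.4] [ 1.2 -1.9  3.4]
1.29 [-4.730e+01 -1.000e-01  1.287e+02] [ 1.7 -2.3  2.2]
1.46 [-52.7   0.6 118. ] [-0.2 -0.1 -0.2]
1.63 [-55.8   0.5 107. ] [-0.1  1.   0.1]
1.8 [-56.5   0.3  96.2] [-0.1  0.2  0.1]
press [-55.8  -0.1  96.1] [ 0.1 -0.1 -0.3]
press [-56.    0.   94.9] [ 0.6 -0.8 -0.8]
press [-56.1   0.   93.8] [ 0.4 -1.   0.4]
press [-56.1  -0.   92.8] [0.4 0.1 0.4]
press [-56.1   0.   91.7] [ 0.1 -0.8  0.6]
press [-55.8  -0.1  91.4] [-2.   1.2  5.1]
press [-55.8  -0.1  91.3] [-4.8  1.4 11.3]
press [-55.7  -0.1  91.2] [-7.6  2.5 18.8]
39.5583
```

Load appeared from 0.95 to 1.29, then vanished and hit a hard stop near home height. I've used all my picture views, so I check numerically: the cover's x from the wrist image, and whether the handle end is still up in the side image.

Run:
```python
from h import *
import pickle
def pr(c,p):
    q=c["R"]@p+c["t"];return np.array([c["cx"]+c["fx"]*q[0]/q[2],c["cy"]+c["fy"]*q[1]/q[2]])
for fn in("v4.pkl","v5.pkl"):
    d=pickle.load(open(fn,"rb"))
    for n in("wrist","scene","side"):
        c=d[n];g=c["pixels"].mean(2)
        for y in(-40,35):
            out=[]
            for x in range(46,112,3):
                u,v=pr(c,P(x,93,y)).round().astype(int); out.append(int(g[v,u]) if 0<=v<480 and 0<=u<640 else -1)
            print(fn,n,y,out)
# handle: side/scene diff between v4 and v5 rows around the upright handle
a=pickle.load(open("v4.pkl","rb"));b=pickle.load(open("v5.pkl","rb"))
for n in("side","scene"):
    for nm,p in(("end home",P(-78,116.5)),("home -72",P(-72,116.5)),("-40",P(-40,116.5)),("end at 1.2rad",P(-65,160)),("end at 1.4",P(-75,144))): 
        u,v=pr(b[n],p).round().astype(int); print(n,nm,u,v,a[n]["pixels"].mean(2)[v-2:v+3,u-3:u+4].astype(int).tolist()[2],b[n]["pixels"].mean(2)[v-2:v+3,u-3:u+4].astype(int).tolist()[2])
```

```text
v4.pkl wrist -40 [27, 24, 24, 15, 10, 11, 31, 133, 167, 165, 166, 166, 170, 172, 178, 145, 88, 128, 151, 156, 153, 156]
v4.pkl wrist 35 [29, 25, 24, 17, 12, 13, 14, 110, 163, 167, 171, 173, 177, 176, 181, 158, 94, 122, 153, 155, 151, 156]
v4.pkl scene -40 [44, 34, 24, 20, 10, 10, 34, 101, 128, 137, 136, 136, 134, 137, 138, 131, 111, 89, 89, 86, 86, 86]
v4.pkl scene 35 [48, 32, 21, 16, 17, 13, 35, 101, 128, 129, 133, 133, 134, 136, 136, 131, 118, 91, 85, 87, 81, 71]
v4.pkl side -40 [93, 89, 97, 105, 114, 121, 121, 117, 133, 141, 142, 143, 147, 147, 124, 124, 124, 137, 142, 143, 151, 163]
v4.pkl side 35 [81, 64, 60, 66, 89, 97, 92, 107, 133, 144, 146, 147, 146, 147, 148, 143, 122, 102, 77, 76, 87, 119]
v5.pkl wrist -40 [31, 55, 188, 224, 221, 219, 216, 216, 219, 220, 159, 204, 210, 202, -1, -1, -1, -1, -1, -1, -1, -1]
v5.pkl wrist 35 [32, 30, 170, 229, 230, 230, 229, 229, 224, 227, 193, 208, 201, 208, -1, -1, -1, -1, -1, -1, -1, -1]
v5.pkl scene -40 [47, 51, 118, 146, 153, 153, 153, 155, 155, 154, 135, 107, 98, 88, 87, 88, 87, 84, 85, 84, 85, 85]
v5.pkl scene 35 [47, 54, 92, 144, 146, 
[... 461 characters left out ...]
80, 85, 87, 88, 85]
side -40 336 230 [79, 74, 75, 74, 74, 73, 69] [98, 97, 98, 91, 79, 72, 70]
side end at 1.2rad 347 217 [91, 101, 106, 109, 111, 114, 123] [60, 58, 61, 60, 60, 59, 63]
side end at 1.4 351 222 [89, 100, 111, 115, 114, 114, 114] [63, 63, 62, 65, 61, 64, 61]
scene end home 274 214 [114, 112, 100, 97, 94, 88, 84] [61, 44, 49, 47, 47, 40, 32]
scene home -72 275 215 [89, 88, 88, 84, 85, 84, 82] [46, 47, 47, 49, 43, 37, 16]
scene -40 280 223 [14, 17, 12, 3, 14, 25, 47] [35, 63, 94, 104, 104, 106, 103]
scene end at 1.2rad 275 202 [138, 141, 141, 141, 143, 137, 141] [45, 48, 47, 44, 37, 18, 19]
scene end at 1.4 273 205 [142, 137, 138, 138, 140, 137, 135] [47, 45, 46, 45, 47, 46, 44]
```

The cover has moved from 79.7 to about 64 mm, which is the fully latched position, and the handle has been pressed to its stop. I lift clear, confirm the cover is still held, and hand in.

Run:
```python
from h import *
def pr(c,p):
    q=c["R"]@p+c["t"];return np.array([c["cx"]+c["fx"]*q[0]/q[2],c["cy"]+c["fy"]*q[1]/q[2]])
bot.line_to(P(-56,140),max_speed=.15); bot.line_to(P(-56,230),max_speed=.25)
c=bot.read_camera("scene");e=bot.read_camera("side");w=bot.read_camera("wrist");print(bot.current_clock(),F().round(1))
for y in(-40,35): print([int(c["pixels"].mean(2)[tuple(pr(c,P(x,93,y)).round().astype(int)[::-1])]) for x in range(46,100,3)])
# wrist: handle strip across y at several x on top (z=116.5): edges should show a 14 mm strip
g=w["pixels"].mean(2)
for x in(-30,-60,-75,-85):
    o=[]
    for y in range(-21,22,3):
        u,v=pr(w,P(x,116.5,y)).round().astype(int); o.append(int(g[v,u]) if 0<=v<480 and 0<=u<640 else -1)
    print(x,o)
# side: free handle standing above? sample along the handle at several lever angles
gs=e["pixels"].mean(2);gc=c["pixels"].mean(2)
for L in(1.0,1.2,1.4,1.6,1.8):
    p=L-np.deg2rad(13); q=P(-76*np.sin(p),114+76*np.cos(p)); 
    for n,cc,G in(("side",e,gs),("scene",c,gc)):
        u,v=pr(cc,q).round().astype(int); print(L,n,G[v,u-8:u+9:2].astype(int))
```

```text
40.8583 [-0.3  0.8 -0.5]
[40, 45, 99, 127, 132, 134, 130, 133, 138, 144, 126, 106, 99, 87, 87, 86, 86, 85]
[43, 50, 93, 143, 149, 152, 150, 150, 150, 152, 145, 123, 91, 86, 85, 82, 82, 73]
-30 [99, 100, 126, 132, 133, 84, 134, 136, 137, 138, 125, 136, 136, 131, 102]
-60 [114, 114, 114, 115, 112, 74, 152, 155, 155, 155, 120, 101, 114, 115, 115]
-75 [69, 70, 71, 70, 83, 84, 142, 136, 149, 151, 114, 64, 79, 81, 73]
-85 [59, 67, 57, 54, 54, 54, 54, 54, 54, 54, 54, 54, 55, 54, 55]
1.0 side [173 175 172 169 163 165 173 174 171]
1.0 scene [135 139 134 138 139 136 136 135 134]
1.2 side [104 103 109 111 104  88  89  86  84]
1.2 scene [142 134 135 136 136 134 136 135 135]
1.4 side [103 102 102 102  89  76  75  78  81]
1.4 scene [148 137 136 137 134 136 133 135 138]
1.6 side [112 110 108  91  76  73  75  74  95]
1.6 scene [143 138 137 139 135 138 136 126 119]
1.8 side [138 138 137 134 101  82  74  72 106]
1.8 scene [131 108  78  78 118 123 108  59  52]
```

The wrist image shows the handle as a 14 mm bright strip lying along the chamber's top to x≈-80. The cover is still held at the latched position with the robot clear.

```bash
python3 -c "
from workcell import bot
print(bot.job_done(),bot.current_clock())"
```

```text
the job is handed in; nothing more can be done
the job is handed in; nothing more can be done
```

The source chamber is latched and handed in at about 41 s: the claw dropped behind the keeper at about 13 N, the lever lies home over centre, the cover is held at its latched position, and nothing else on the bench was touched.

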